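# Cap the luminometer well and hold its shutter at the index

## Task

A sample vial already stands in the well of the bench luminometer: set the loose black light cap over the well's raised rim so that it sits fully down and level, let go of it, and only then (room light would harm the detector) pull the spring-return shutter slide on the front straight out until its red-lined pointer stands level with the green index clip. Finish while still gripping the slide's handle and holding it steady at the clip, because the spring shuts it as soon as it is let go. Leave the clip where it is set, and do not disturb the two petri dishes, the orange-capped bottle or the timer.

Things in the scene. Friction and masses are not known exactly. Their poses are not given: they have to be found in the camera images.
- luminometer: White bench instrument fixed to the worktop, 146 (x) x 180 (y) mm, deck 60 mm high, sloping display console at the back 92 mm high. Origin on the worktop under it; -x points out of its front, z up. Front face at x = -80, back at 66 mm; a low aluminium guide 72 mm wide runs out from it to x = -186 mm, its dark rails' tops 43 mm above the worktop. A round grey turret stands at x = -24 mm, y = 0.
- well_rim (a point): Centre of the sample well's mouth, in the plane of the rim, 110 mm above the worktop. The rim is the top of a black round collar of 54 mm outside diameter (51 mm at its chamfered top edge) that rises 19 mm above the grey turret (74 mm diameter). The white capped vial inside ends below the rim. Axes as the luminometer.
- cap_center (a point): Centre, half-way up, of the loose light cap, at first flat on the worktop: black disc of 68 mm diameter, 44 mm high in all. Below is a skirt, 59 mm inside diameter, 10 mm deep, that fits over the collar with 2.5 mm to spare; on top a round aluminium knob, 22 mm diameter (25 at its head), from 17 to 44 mm above the skirt's lower edge. This point is 22 mm above that edge. z is up the cap. 70 g.
- cap_seat (a point): Centre of the underside of the cap's disc, inside the skirt, 12 mm below cap_center: it meets well_rim when the cap is seated.
- handle (a point): Grip point of the slide's upright black handle, 69 mm above the worktop; moves with the slide; axes as the luminometer. A web 14 mm thick (y), 30 mm long (x), 45 to 89 mm above the worktop, with a lip 26 mm wide across its front, 15 to 22 mm ahead (-x) of this point. Grip it from above on its y sides, behind the lip, fingertips 48 mm or more above the worktop to pass over pointer, clip and rails.
- pointer (a point): Tip of the slide's pointer, a small white arm with a red line on the left (+y) side of the slide, 18 mm behind the handle point. It moves with the slide; same axes as the luminometer.
- green_index (a point): Pointing edge of the green index clip on the left rail of the guide, middle of the clip's 8 mm width (along x). The clip is set somewhere between 18 and 34 mm out from the pointer's shut place and stays by friction (about 4 N moves it). The slide is at the mark when pointer and green_index have the same x in the luminometer's frame.
- slide (a joint): Travel of the shutter slide in m: 0 shut, grows as it is pulled out along the luminometer's -x, end stop at 0.046. The return spring pulls with about 4.5 N when shut and 140 N/m more, so 7 to 10 N at the mark; light damping.
- petri_1: White petri dish, 57 mm across, 15 mm high, leave alone. Origin under its middle.
- petri_2: The second, same petri dish, leave alone. Origin under its middle.
- indicator: Small white bottle with orange cap, 36 mm across, 76 mm high, leave alone. Origin under its middle.
- bench_timer: Black and yellow timer lying flat, 50 x 76 x 24 mm, leave alone. Origin under its middle.
Mind the look-alikes: they are no part of the job. Of the things that look like the part that bears cap_center, the largest one is meant.

How it is judged:
On the way, in this order (a step that is already met when the one before it is completed fails the run):
1. the light cap sits fully down and level on the well's rim and has been let go (horizontal distance between cap_seat and well_rim below 0.004 m and z of cap_seat in the frame of well_rim between -0.003 and 0.002 m and angle between cap_seat's own z axis and vertical below 0.04 rad and contact force between the fingers and light_cap below 0.1 N), for 0.3 s.
2. the slide is pulled out so that its pointer is at the green clip (x of pointer in the frame of green_index between -0.004 and 0.004 m and horizontal distance between cap_seat and well_rim below 0.004 m and z of cap_seat in the frame of well_rim between -0.003 and 0.002 m and angle between cap_seat's own z axis and vertical below 0.04 rad), for 0.3 s.
At the end, for the whole second after the job is handed in: Cap seated on the rim (4 mm off-centre at most, disc within 2 mm of the rim, level to 0.04 rad) and not touched by the fingers; pointer within 4 mm of the middle of the green clip (half the clip's width), slide at rest, fingers still holding it (over 1 N) (all of step 2 and contact force between the fingers and light_cap below 0.1 N and contact force between the fingers and slide above 1 N and velocity of joint slide between -0.01 and 0.01 m/s and value of joint slide above 0.013 m); the arm keeps its last pose, push and grip.
It fails at once if the shutter is pulled out more than 8 mm while the cap is not seated on the well (value of joint slide above 0.008 m and not (horizontal distance between cap_seat and well_rim below 0.004 m and z of cap_seat in the frame of well_rim between -0.003 and 0.002 m and angle between cap_seat's own z axis and vertical below 0.04 rad)).
It fails at once if the green index clip is shifted by more than 3 mm (distance of green_index from where it was at the start of the episode above 0.003 m).
It fails at once if a petri dish, the orange-capped bottle or the timer is disturbed (moved more than 20 mm) (distance of any of petri_1, petri_2, indicator, bench_timer from where it was at the start of the episode above 0.02 m).
It also fails if it takes over 51 s, if anything falls off the work surface, if the arm or the gripper's body presses on something with over 40 N, if the wrist force passes 120 N, or if a joint passes its speed limit or range.

## Robot

A 7-joint arm with a two-finger parallel gripper is mounted at the origin on a cart in front of the work surface, level with it; the furniture and walls round the work are solid. World frame = base frame: x ahead of the robot, y to its left, z up, the work surface at z = 0. Lengths are in m, angles in rad, forces in N, time in s.
With the tool pointing down it reaches from about 0.425 to 0.875 m from the base axis. Payload 4.7 kg.
Tool frame: the origin (TCP) lies midway between the tips of the shut fingers; the grasp point (between the pads) lies 19 mm behind it; z points along the fingers, y is the direction in which the jaws open and shut (so a half turn about z gives the same grasp; the last joint's range is limited). The gripper opens to 87 mm and grips with 3 to 60 N. Pads are 19 mm wide; open, the fingers measure 117 mm over their backs; the gripper's body (75 mm by 190 mm) begins 51 mm behind the grasp point.
Start: joints at [-1.284, 0.321, -0.07, 1.45, 0.023, 1.371, -0.057], TCP at [0.175, 0.626, 0.223] pointing down, gripper open.
Joint ranges: [-2.86, 2.86], [-0.3, 2.09], [-1.38, 1.24], [0.06, 2.45], [-1.56, 4.7], [0.09, 2.05], [-2.69, 2.69]. Speed limits (rad/s): [2.57, 2.57, 3.14, 3.14, 3.14, 3.14, 3.14].

## Interface

Orientations are given as a rotation vector (axis times angle).
In Python, from bench import ctrl, optics gives the robot as it stands. The module is installed in compiled form; this text tells all that it offers.
- The arm moves only by the tool step_arm, never from a script. Its argument "deltas" is a list of rows, each a list of 7 numbers: the turn, a rotation vector about the tool's x, y, z in degrees, then the shift along the tool's x, y, z in mm, then the finger opening in mm, from 0 to 87. A call has exactly 8 rows; each row is the pose to reach, as a shift and turn from the pose commanded when the call began, along the tool's axes at that moment; what a row does not reach only later rows make up. A row lasts 1/8 s, in which the tool goes at most 62.5 mm and 10.7 degrees, less where a joint would pass 70% of its speed; a pose out of reach is approached as far as the arm can. A call with a gripper value outside its range is refused whole. The fingers move at their own pace and stop on an object; "newtons" is the grip in N (left out, the last holds). Time passes only in rows, so rows that repeat a pose let the fingers close, or fill a call up. It gives the time, the measured TCP pose, the force and the opening at its end, in the units of the state.
- ctrl.get_state(): the state, without advancing time (a new reading comes with each control period).
- optics.get_image(name): name is "side" or "top"; returns the picture (480x640x3 uint8, red, green, blue); there is no depth.
- optics.get_calibration(name): a dict with "K" (3x3 intrinsics, pixels), "R" (3x3) and "t" (3): a world point X has camera coordinates R X + t. Camera axes: x right, y down, z forward; pixel columns grow to the right and rows downward; lengths in m; the calibration is good to about 2 mm. A picture is of the moment at which its call begins. get_calibration takes no time and is no camera call.
- ctrl.close_job(): hands the job in, once; it reports no verdict.
The state is a dict: "time": time; "joint_positions": joint angles; "qd": joint speeds; "joint_torque": joint torques, N m; "position": TCP position; "tool_rot": TCP orientation; "ft_force": force on the tool from outside, world axes, zero at the start; "torque": the same for the moment, N m; "grip_width": opening from 0.0 (shut) to 1.0 (fully open).
Only numpy, scipy, OpenCV 4.12 (cv2) and the standard library are available. Lean on these libraries where they do the work, as an engineer would, in place of code of your own. Each camera call takes 0.05 s, during which the arm holds its last target.

## Working session

There is one attempt and no reset: what is moved stays moved. The work goes in short steps, Python scripts to look and compute and a tool call to move; the robot and the scene stay as the last step left them, time stands still between calls to the robot, and variables do not carry over. Pictures are saved under pics/ and viewed, and the job is handed in when it is done.

Besides the shell and the picture viewer there is one more tool, called after ">>>" as name(argument=value, ...), one argument or row to a line, values as JSON. step_arm: Moves the arm, as the interface text tells. Its arguments: {"type":"object","properties":{"deltas":{"type":"array"},"newtons":{"type":"number"}},"required":["deltas"]}

```bash
mkdir -p pics; python3 - <<'E'
from bench import ctrl, optics
import cv2
s=ctrl.get_state()
print(s)
for n in("side","top"):
    c=optics.get_calibration(n); print(n,c)
    cv2.imwrite(f"pics/{n}0.png",optics.get_image(n)[:,:,::-1])
E
```

```text
{'time': 0.0, 'joint_positions': array([-1.28391186,  0.32182102, -0.07007272,  1.45161933,  0.02261511,
        1.37081366, -0.05689009]), 'qd': array([ 8.04421073e-04,  5.21167876e-04,  3.74953455e-04, -1.22605745e-03,
       -3.54485453e-06,  7.85569145e-04,  1.88670291e-04]), 'joint_torque': array([ 2.70288738e-04, -4.91292393e+01, -4.03769631e-01, -3.12522697e+01,
       -6.38350379e-02,  4.39538970e-02,  1.65471906e-04]), 'position': array([0.17503555, 0.62543455, 0.22149067]), 'tool_rot': array([-4.27094254e-01, -3.11228286e+00,  2.93626518e-03]), 'ft_force': array([-0.06865609, -0.45409036,  1.23337632]), 'torque': array([ 0.00456796,  0.03203013, -0.02678704]), 'grip_width': 1.0000436813031126}
side {'K': array([[611.73731783,   0.        , 323.05898144],
       [  0.        , 611.73731783, 235.37536311],
       [  0.        ,   0.        ,   1.        ]]), 'R': array([[-0.87979772, -0.47488792, -0.02091474],
       [-0.16219044,  0.34125765, -0.9258712 ],
       [ 0.44682237, -0.8111872 , -0.37725998]]), 't': array([0.45399038, 0.16733211, 1.44559035])}
top {'K': array([[439.05473542,   0.        , 319.53479041],
       [  0.        , 439.05473542, 243.81657687],
       [  0.        ,   0.        ,   1.        ]]), 'R': array([[-0.01195947, -0.99957838,  0.02645821],
       [-0.98312279,  0.00692357, -0.18281587],
       [ 0.1825556 , -0.02819805, -0.98279109]]), 't': array([0.02637217, 0.5042016 , 1.05159837])}
```

View pics/side0.png

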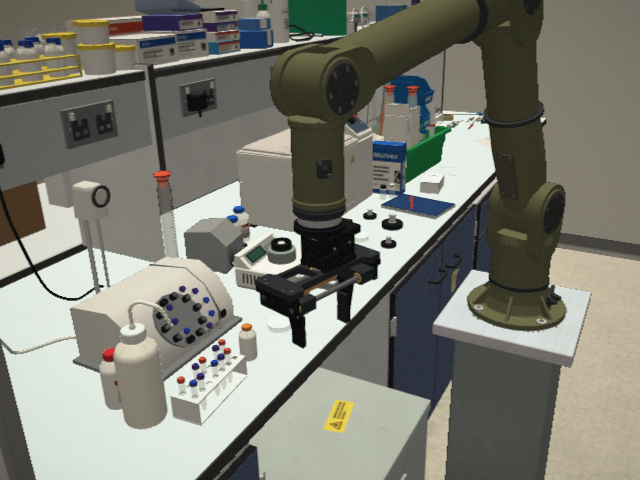

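View pics/top0.png

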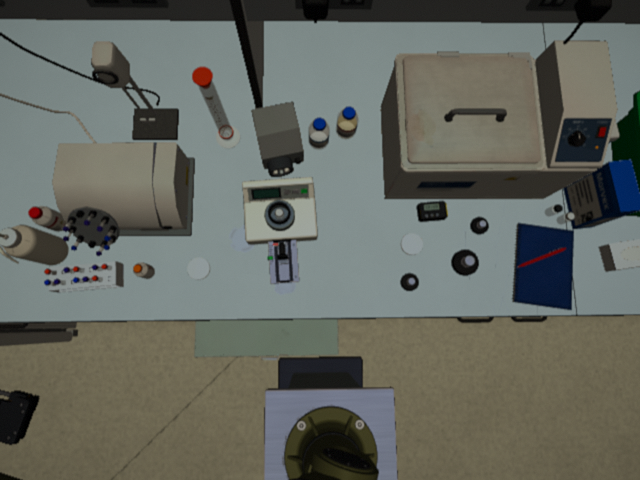

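The top view shows the luminometer at about (280,212), the guide at (284,262), and the three black caps at (464,262), the largest, (480,225) and (409,282). I'll enlarge these areas.

```bash
python3 - <<'E'
import cv2
t=cv2.imread("pics/top0.png");s=cv2.imread("pics/side0.png")
cv2.imwrite("pics/c1.png",cv2.resize(t[170:300,230:335],None,fx=5.7,fy=4.6*0+5.7*0+4.6,interpolation=cv2.INTER_CUBIC) if 0 else cv2.resize(t[172:297,228:338],None,fx=4.8,fy=4.8,interpolation=cv2.INTER_CUBIC))
cv2.imwrite("pics/c2.png",cv2.resize(t[195:300,380:500],None,fx=5,fy=5,interpolation=cv2.INTER_CUBIC))
cv2.imwrite("pics/c3.png",cv2.resize(s[190:310,220:420],None,fx=4,fy=4,interpolation=cv2.INTER_CUBIC))
E
```

```text
(no output)
```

View pics/c1.png

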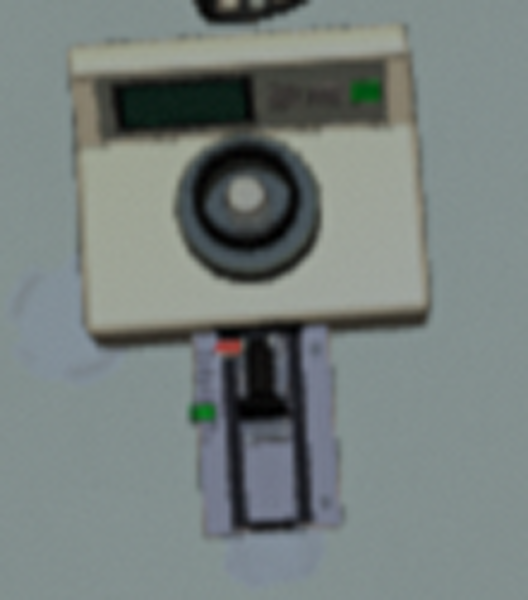

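View pics/c2.png

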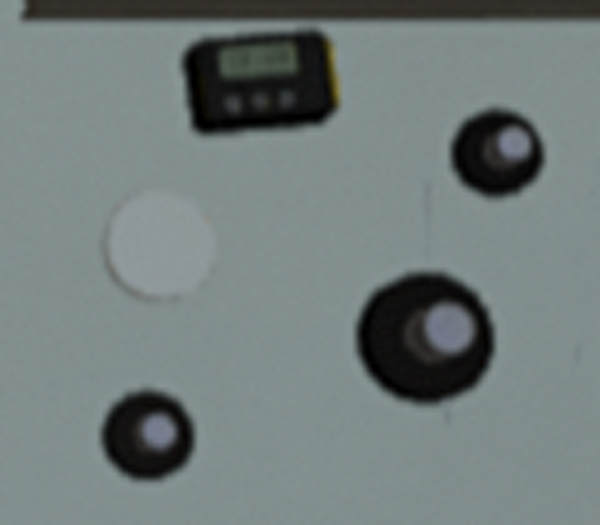

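View pics/c3.png

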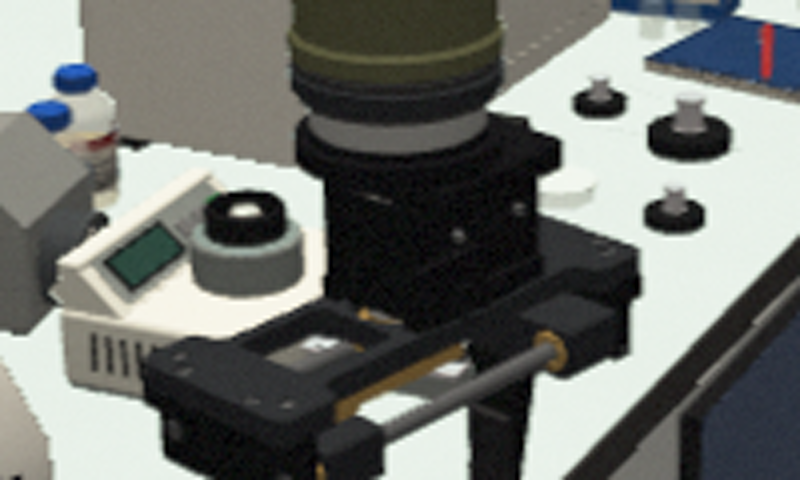

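```bash
cat > h.py <<'E'
import numpy as np, cv2
from bench import ctrl, optics
def onz(n,px,z):
    c=optics.get_calibration(n);R=c["R"];d=R.T@np.linalg.inv(c["K"])@np.array([px[0],px[1],1.]);o=-R.T@c["t"]
    return o+d*(z-o[2])/d[2]
def proj(n,X):
    c=optics.get_calibration(n);X=np.atleast_2d(X);p=(c["R"]@X.T).T+c["t"];p=p@c["K"].T;return p[:,:2]/p[:,2:]
def c1(u,v): return (228+(u+.5)/4.8-.5,172+(v+.5)/4.8-.5)
def c2(u,v): return (380+(u+.5)/5-.5,195+(v+.5)/5-.5)
def c3(u,v): return (220+(u+.5)/4-.5,190+(v+.5)/4-.5)
def tri(p,q):
    A=[];b=[]
    for n,px in(("top",p),("side",q)):
        c=optics.get_calibration(n);P=c["K"]@np.c_[c["R"],c["t"]]
        for i in(0,1):
            r=px[i]*P[2]-P[i];A.append(r[:3]);b.append(-r[3])
    x,res,_,_=np.linalg.lstsq(np.array(A),np.array(b),rcond=None);return x
E
python3 - <<'E'
from h import *
np.set_printoptions(precision=4,suppress=True)
print("knob top",onz("top",c2(449,327),.044),"side",onz("side",c3(690,99),.044))
print("disc",onz("top",c2(426,337),.010))
print("disc size",onz("top",c2(358,337),.012)-onz("top",c2(494,337),.012))
for n,p,z in [("vial",(245,196),.105),("rim",(247,193),.108),("turret",(248,207),.088),
 ("deckFL",(92,332),.06),("deckFR",(428,312),.06),("guideFL",(207,534),.036),("guideFR",(340,522),.036),
 ("railendL",(240,526),.043),("railendR",(305,526),.043),("red",(229,348),.045),("green",(203,413),.045),("lipTop",(262,408),.089)]:
    print(n,onz("top",c1(*p),z))
print("rim side",onz("side",c3(245,215),.110), onz("side",c3(245,210),.110))
E
```

```text
knob top [ 0.4608 -0.3544  0.044 ] side [ 0.4564 -0.3466  0.044 ]
disc [ 0.4606 -0.3548  0.01  ]
disc size [0.0006 0.0709 0.    ]
vial [0.5704 0.1201 0.105 ]
rim [0.5712 0.1189 0.108 ]
turret [0.5691 0.1197 0.088 ]
deckFL [0.5107 0.201  0.06  ]
deckFR [0.5201 0.0286 0.06  ]
guideFL [0.4089 0.1433 0.036 ]
guideFR [0.4144 0.0748 0.036 ]
railendL [0.4122 0.1259 0.043 ]
railendR [0.4118 0.0926 0.043 ]
red [0.5047 0.132  0.045 ]
green [0.4706 0.1451 0.045 ]
lipTop [0.4661 0.1122 0.089 ]
rim side [0.562  0.1345 0.11  ] [0.5664 0.1275 0.11  ]
```

```bash
cat >> h.py <<'E'
from scipy.spatial.transform import Rotation as Ro
def tool(w,pos=None):
    s=ctrl.get_state();R=Ro.from_rotvec(s["tool_rot"]).as_matrix()
    return np.round(1000*R.T@(np.array(w)-(s["position"] if pos is None else pos)),1)
E
python3 - <<'E'
from h import *
for w in [(.30,.52,.223),(.42,.40,.223),(.5,.25,.223),(.53,.12,.223),(.53,0,.223),(.50,-.2,.223),(.4607,-.3546,.16)]: print(w,tool(w))
E
```

```text
(0.3, 0.52, 0.223) [-148.8  -67.9   -1.3]
(0.42, 0.4, 0.223) [-296.7 -151.1   -1.1]
(0.5, 0.25, 0.223) [-414.1 -274.    -0.9]
(0.53, 0.12, 0.223) [-478.  -391.1   -0.7]
(0.53, 0, 0.223) [-5.104e+02 -5.067e+02 -5.000e-01]
(0.5, -0.2, 0.223) [-5.353e+02 -7.074e+02 -1.000e-01]
(0.4607, -0.3546, 0.16) [-539.1 -866.8   63.2]
```

>>> step_arm(
  deltas=[
    [0, 0, 0, -50, -23, 0, 87],
    [0, 0, 0, -100, -46, 0, 87],
    [0, 0, 0, -149, -68, 0, 87],
    [0, 0, 0, -200, -97, 0, 87],
    [0, 0, 0, -250, -125, 0, 87],
    [0, 0, 0, -297, -151, 0, 87],
    [0, 0, 0, -336, -192, 0, 60],
    [0, 0, 0, -375, -233, 0, 60],
  ],
)

```text
time: 1.1
position: [0.4741, 0.2987, 0.2221]
tool_rot: [-0.427, -3.112, 0.001]
ft_force: [-0.3, 0.1, -0.4]
grip_width: 0.854
```

>>> step_arm(
  deltas=[
    [0, 0, 0, -39, -41, 0, 60],
    [0, 0, 0, -65, -95, 0, 60],
    [0, 0, 0, -92, -148, 0, 60],
    [0, 0, 0, -112, -205, 0, 60],
    [0, 0, 0, -130, -260, 0, 60],
    [0, 0, 0, -140, -320, 0, 60],
    [0, 0, 0, -148, -380, 0, 60],
    [0, 0, 0, -155, -440, 0, 60],
  ],
)

```text
time: 2.1
position: [0.5035, -0.1667, 0.2224]
tool_rot: [0.427, 3.112, 0.0]
ft_force: [-0.3, -0.3, 0.1]
grip_width: 0.688
```

```bash
python3 - <<'E'
from h import *
print(ctrl.get_state()["joint_positions"]);print(tool((.4607,-.3546,.13)))
E
```

```text
[-0.29602488  0.06224765  0.59421992  1.76688027 -0.03625522  1.32326982
  1.60442866]
[  -9.3 -192.5   92.3]
```

>>> step_arm(
  deltas=[
    [0, 0, 0, -4, -50, 10, 60],
    [0, 0, 0, -6, -100, 30, 60],
    [0, 0, 0, -8, -150, 60, 60],
    [0, 0, 0, -9, -193, 90, 60],
    [0, 0, 0, -9, -193, 100, 60],
    [0, 0, 0, -9, -193, 130, 60],
    [0, 0, 0, -9, -193, 130, 60],
    [0, 0, 0, -9, -193, 130, 60],
  ],
)

```text
time: 3.1
position: [0.4618, -0.3528, 0.0935]
tool_rot: [0.425, 3.112, -0.0]
ft_force: [-0.0, -0.2, 0.3]
grip_width: 0.689
```

```bash
python3 - <<'E'
from h import *
s=ctrl.get_state();print(s["position"],s["joint_positions"],s["grip_width"])
t=optics.get_image("top")[:,:,::-1];q=optics.get_image("side")[:,:,::-1]
a=cv2.resize(t[190:310,400:540],None,fx=4,fy=4,interpolation=cv2.INTER_CUBIC)
b=cv2.resize(q[160:280,330:450],None,fx=4,fy=4,interpolation=cv2.INTER_CUBIC)
cv2.imwrite("pics/t1.png",a);cv2.imwrite("pics/s1.png",b)
p=s["position"];print(proj("top",p),proj("side",p))
E
```

```text
[ 0.46178156 -0.35276331  0.09346957] [ 1.50307252e-03  3.27001157e-01  7.17115809e-01  1.80275016e+00
 -2.39812558e-01  1.09951099e+00  2.10133986e+00] 0.6889328457732016
[[476.13751034 256.59829896]] [[391.62769542 198.56849174]]
```

View pics/t1.png

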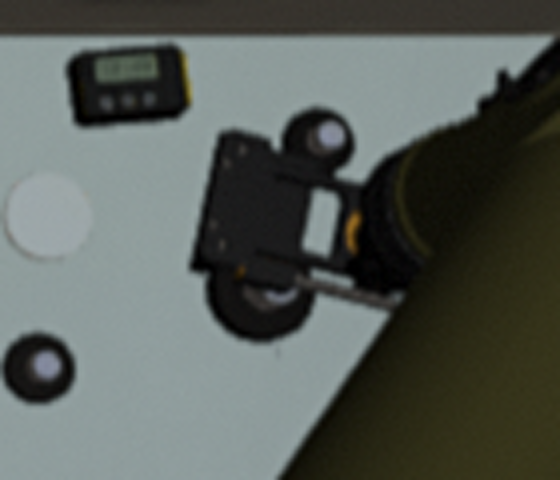

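View pics/s1.png

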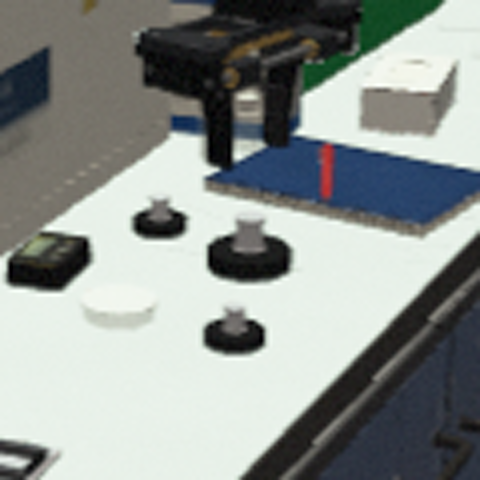

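```bash
python3 - <<'E'
from h import *
q=optics.get_image("side")[:,:,::-1]
cv2.imwrite("pics/s2.png",cv2.resize(q[170:235,365:425],None,fx=9,fy=9,interpolation=cv2.INTER_CUBIC))
im=cv2.resize(q[170:235,365:425],None,fx=9,fy=9,interpolation=cv2.INTER_CUBIC)
def circ(x,y,z,r,col):
    a=np.linspace(0,2*np.pi,60);P=np.c_[x+r*np.cos(a),y+r*np.sin(a),0*a+z]
    uv=(proj("side",P)-[365,170]+.5)*9-.5
    cv2.polylines(im,[uv.astype(np.int32)],True,col,1)
for xy,c in (((.4607,-.3546),(0,0,255)),((.4585,-.3505),(0,255,0))):
    circ(*xy,.044,.0125,c);circ(*xy,.017,.034,c);circ(*xy,0,.034,c)
cv2.imwrite("pics/s3.png",np.hstack([im]))
E
```

```text
(no output)
```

View pics/s3.png

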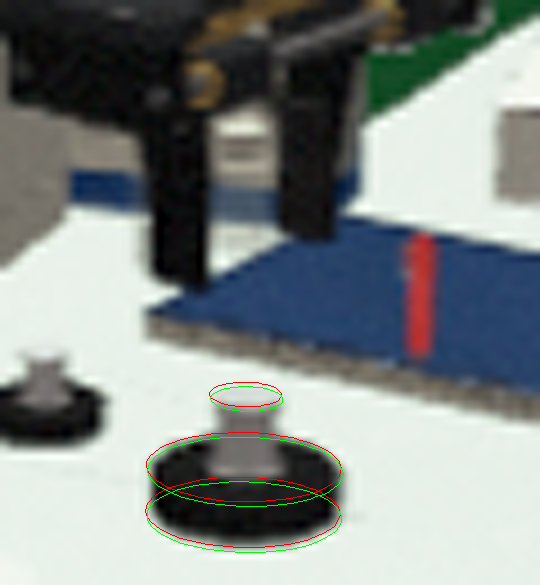

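```bash
python3 - <<'E'
from h import *
print(tool((.4607,-.3546,.021)))
im0=cv2.imread("pics/side0.png")
for n,img,(r0,r1,k0,k1) in(("side",im0,(230,275,250,305)),("top",cv2.imread("pics/top0.png"),(190,240,255,310))):
    im=cv2.resize(img[r0:r1,k0:k1],None,fx=10,fy=10,interpolation=cv2.INTER_CUBIC)
    for xy,c in (((.5705,.1195),(0,0,255)),):
        for z,r in((.110,.0255),(.091,.037),(.06,.037)):
            a=np.linspace(0,2*np.pi,60);P=np.c_[xy[0]+r*np.cos(a),xy[1]+r*np.sin(a),0*a+z]
            cv2.polylines(im,[((proj(n,P)-[k0,r0]+.5)*10-.5).astype(np.int32)],True,c,1)
    cv2.imwrite(f"pics/rim_{n}.png",im)
E
```

```text
[ 1.  -1.5 72.9]
```

View pics/rim_side.png

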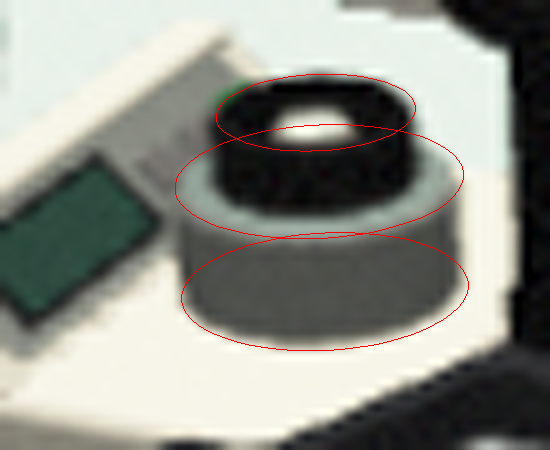

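View pics/rim_top.png

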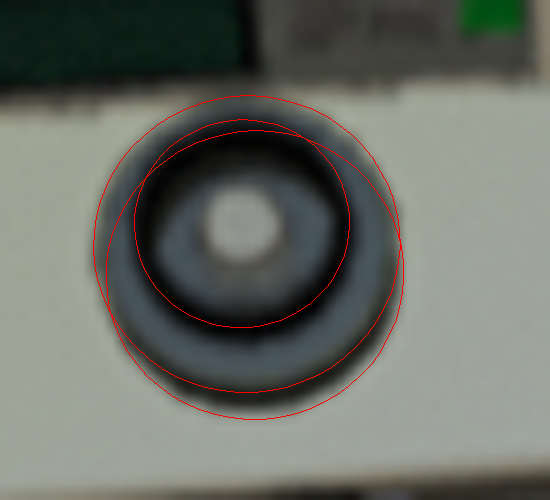

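>>> step_arm(
  deltas=[
    [0, 0, 0, 1, -1.5, 20, 60],
    [0, 0, 0, 1, -1.5, 50, 60],
    [0, 0, 0, 1, -1.5, 65, 60],
    [0, 0, 0, 1, -1.5, 73, 60],
    [0, 0, 0, 1, -1.5, 73, 60],
    [0, 0, 0, 1, -1.5, 73, 10],
    [0, 0, 0, 1, -1.5, 73, 10],
    [0, 0, 0, 1, -1.5, 73, 10],
  ],
  newtons=20,
)

```text
time: 4.25
position: [0.4599, -0.3545, 0.0201]
tool_rot: [0.427, 3.111, -0.0]
ft_force: [0.4, 0.3, 0.8]
grip_width: 0.43
```

```bash
python3 - <<'E'
from h import *
s=ctrl.get_state();print(s["position"],s["grip_width"]*87,s["ft_force"])
q=optics.get_image("side")[:,:,::-1]
cv2.imwrite("pics/s4.png",cv2.resize(q[170:235,365:425],None,fx=9,fy=9,interpolation=cv2.INTER_CUBIC))
E
```

```text
[ 0.45994292 -0.3545146   0.02005695] 37.44041943732348 [0.35617586 0.25595754 0.80657642]
```

View pics/s4.png

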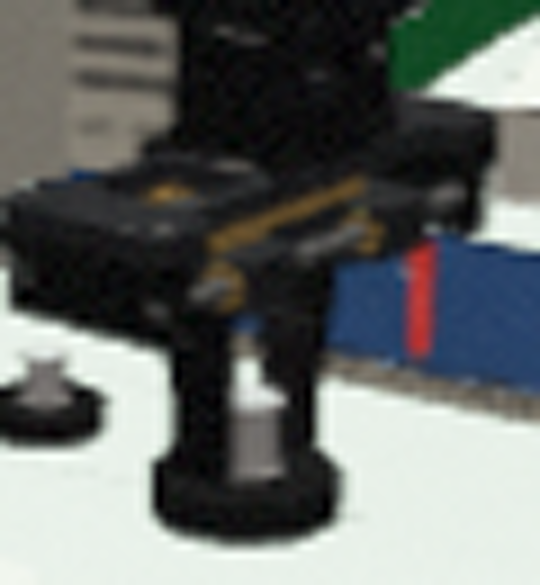

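Fingers straddle the knob and are still closing. Finish the grip.

>>> step_arm(
  deltas=[
    [0, 0, 0, 0, 0, 0, 10],
    [0, 0, 0, 0, 0, 0, 10],
    [0, 0, 0, 0, 0, 0, 10],
    [0, 0, 0, 0, 0, 0, 10],
    [0, 0, 0, 0, 0, 0, 10],
    [0, 0, 0, 0, 0, 0, 10],
    [0, 0, 0, 0, 0, -10, 10],
    [0, 0, 0, 0, 0, -20, 10],
  ],
  newtons=20,
)

```text
time: 5.3
position: [0.4594, -0.3544, 0.04]
tool_rot: [-0.427, -3.112, -0.0]
ft_force: [0.3, 0.4, -1.0]
grip_width: 0.265
```

```bash
python3 - <<'E'
from h import *
s=ctrl.get_state();print(s["position"],s["grip_width"]*87,s["ft_force"])
q=optics.get_image("side")[:,:,::-1]
cv2.imwrite("pics/s5.png",cv2.resize(q[160:225,365:425],None,fx=9,fy=9,interpolation=cv2.INTER_CUBIC))
for w in [(.4607,-.3546,.19),(.51,-.2,.19),(.53,0,.19),(.57,.1195,.19)]: print(tool(w))
E
```

```text
[ 0.45938715 -0.35436274  0.04000434] 23.075728363145476 [ 0.27231333  0.38322162 -0.9715161 ]
[  -0.6    0.5 -148.5]
[  -6.4  162.7 -148.6]
[  28.3  360.7 -148.7]
[  22.   486.5 -148.8]
```

View pics/s5.png

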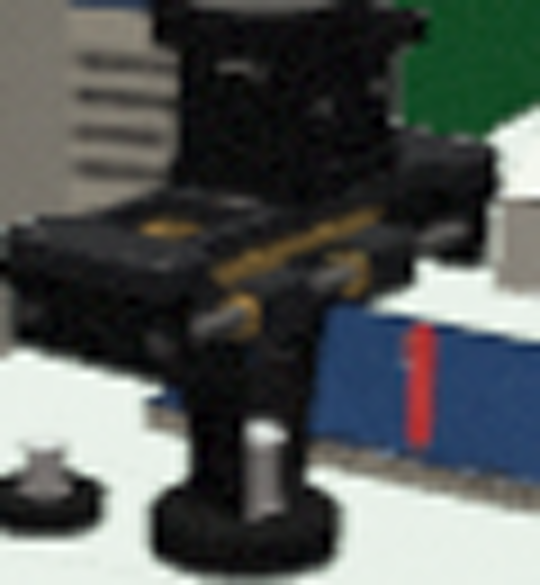

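>>> step_arm(
  deltas=[
    [0, 0, 0, 0, 0, -40, 10],
    [0, 0, 0, 0, 10, -90, 10],
    [0, 0, 0, -2, 40, -140, 10],
    [0, 0, 0, -4, 95, -149, 10],
    [0, 0, 0, -6, 150, -149, 10],
    [0, 0, 0, 0, 205, -149, 10],
    [0, 0, 0, 10, 255, -149, 10],
    [0, 0, 0, 20, 300, -149, 10],
  ],
)

```text
time: 6.35
position: [0.5212, -0.0581, 0.189]
tool_rot: [0.426, 3.112, 0.001]
ft_force: [1.0, 0.1, -0.2]
grip_width: 0.265
```

>>> step_arm(
  deltas=[
    [0, 0, 0, 4, 40, 0, 10],
    [0, 0, 0, 8, 75, 0, 10],
    [0, 0, 0, 6, 110, 0, 10],
    [0, 0, 0, 4, 145, 0, 10],
    [0, 0, 0, 3, 170, 0, 10],
    [0, 0, 0, 2, 186, 0, 10],
    [0, 0, 0, 2, 186, 8, 10],
    [0, 0, 0, 2, 186, 20, 10],
  ],
)

```text
time: 7.35
position: [0.5693, 0.1179, 0.168]
tool_rot: [0.43, 3.112, -0.001]
ft_force: [1.1, -0.3, -0.6]
grip_width: 0.263
```

```bash
python3 - <<'E'
from h import *
s=ctrl.get_state();print(s["position"],s["grip_width"]*87,s["ft_force"],s["joint_positions"])
q=optics.get_image("side")[:,:,::-1];t=optics.get_image("top")[:,:,::-1]
cv2.imwrite("pics/s6r.png",q);cv2.imwrite("pics/t6r.png",t)
cv2.imwrite("pics/s6.png",cv2.resize(q[200:290,230:330],None,fx=6,fy=6,interpolation=cv2.INTER_CUBIC))
cv2.imwrite("pics/t6.png",cv2.resize(t[170:270,230:350],None,fx=5,fy=5,interpolation=cv2.INTER_CUBIC))
E
```

```text
[0.56931941 0.11785315 0.16802092] 22.902671999387337 [ 1.10913263 -0.322646   -0.64307248] [-0.61657337  0.2151436   0.42028851  1.71442983 -0.0917051   1.23153643
  1.12184395]
```

View pics/s6.png

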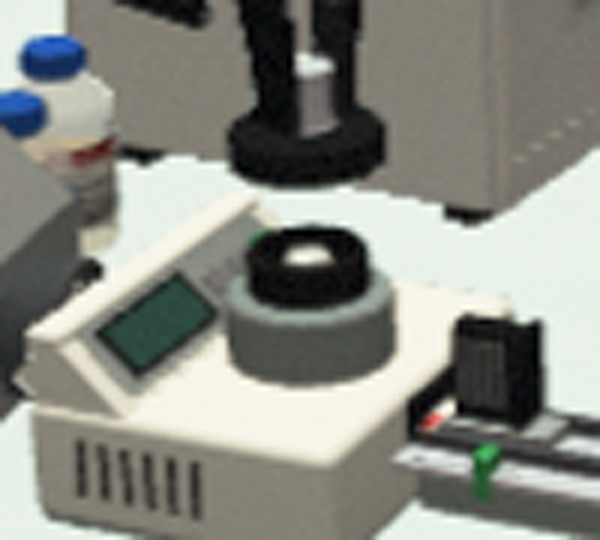

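View pics/t6.png

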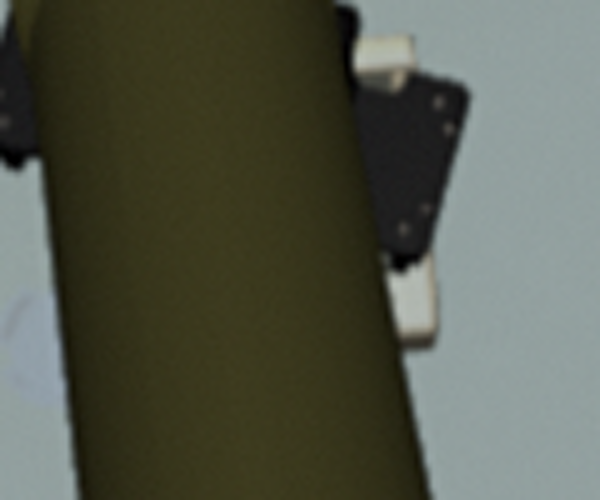

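```bash
cat >> h.py <<'E'
def overlay(img,box,f,circs,name,n="side"):
    r0,r1,k0,k1=box
    im=cv2.resize(img[r0:r1,k0:k1],None,fx=f,fy=f,interpolation=cv2.INTER_CUBIC)
    for x,y,z,r,c in circs:
        a=np.linspace(0,2*np.pi,80);P=np.c_[x+r*np.cos(a),y+r*np.sin(a),0*a+z]
        cv2.polylines(im,[((proj(n,P)-[k0,r0]+.5)*f-.5).astype(np.int32)],True,c,1)
    cv2.imwrite(name,im)
E
python3 - <<'E'
from h import *
x,y,z=ctrl.get_state()["position"];b=z-.020
R=(0,0,255);G=(0,255,0)
overlay(cv2.imread("pics/s6r.png"),(208,268,255,310),10,[(x,y,b,.034,R),(x,y,b+.017,.034,R),(x,y,b+.044,.0125,R),(.570,.1195,.110,.0255,G),(.57,.1195,.091,.037,G),(.57,.1195,.091,.027,G)],"pics/o6.png")
E
```

```text
(no output)
```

View pics/o6.png

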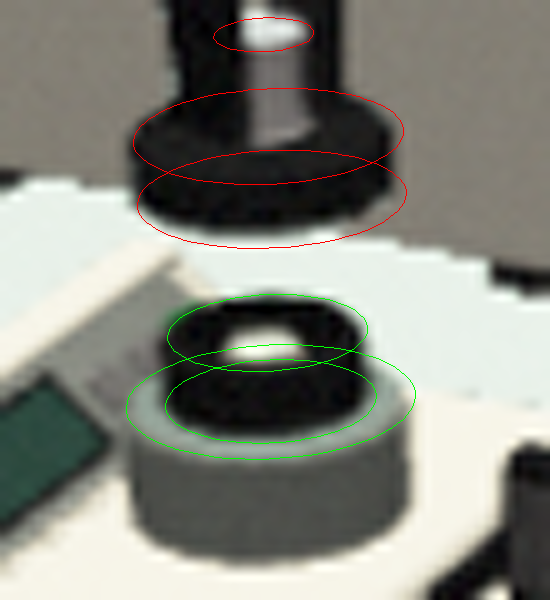

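```bash
python3 - <<'E'
from h import *
g=cv2.cvtColor(cv2.imread("pics/s6r.png"),cv2.COLOR_BGR2GRAY)
for r in (221,223,225,227,238,240,241,242,243,244,245,252,256,258): print(r,g[r,264:300])
x,y,z=ctrl.get_state()["position"]
for dz in(.06,.02): pass
print(proj("side",[[x,y,z-.012],[.5705,.1198,.1],[.5705,.1198,.075]]))
E
```

```text
221 [125 126 128 108  65  26  28  31  35  28  23  16  15  10  17  36  90 124
 129 131 121  72  31  33  29  30  28  30  28  20  88 129 128 129 126 128]
223 [127 128 126  98  27  21  30  31  30  31  28  31  32  31  32  29  31  31
  28  32  31  33  29  28  29  31  27  23  20  16  89 125 127 126 125 127]
225 [123 127 125 107  56  16  18  19  22  21  28  24  27  31  29  28  30  27
  32  22  25  30  20  18  17   6  18  15  14  20  85 129 127 129 127 129]
227 [236 238 237 211 103  11  14  14  14  17  10  17  21  20  15  20  14  19
  17  19  13  19  18  17  19  10  16  21  38  70 104 126 129 128 126 129]
238 [223 184 144 136 136 138 133 134 132 126 101  92  93  25  23  19  18  13
  18  17  19  21  24  60 140 213 235 239 238 238 238 238 238 238 239 238]
240 [133 137 139 140 138 140 130 100  50  22  13  14  12  17  31  45  54  67
  64  51  18   9  10  16  11  21  94 198 238 238 238 238 238 238 239 238]
241 [137 138 138 138 136 132 114  73  27  19   3  14  10  30  99 138 158 176
 179 152  83  21  11  20   5  27  28 171 236 237 237 239 237 239 239 238]
242 [135 138 140 135 130 126  93  34  26  1
[... 401 characters left out ...]
239 237]
245 [133 115 117 121 115 108 103  59  14  13  16  14  19  17  23  27  25  32
  23  24  17  17  20  16  16  15  16  60 129 179 219 236 238 237 239 238]
252 [ 56  45  87 102  83  99 119 135 146 151 155 155 158 157 157 159 158 158
 158 157 158 157 155 155 149 137 117 101  91  75  72 125 220 244 244 244]
256 [150 192 226 188  71  73  76  77  78  77  78  80  78  79  79  79  78  80
  79  80  74  77  75  78  77  79  76  75  75  73  73  97 202 244 244 243]
258 [225 231 244 218 107  73  76  77  80  79  80  78  80  80  79  81  80  77
  78  77  79  78  78  79  81  79  77  75  74  71  68 106 208 244 244 244]
[[281.59992337 224.42963995]
 [281.2823847  244.4006227 ]
 [281.73563015 253.33673639]]
```

>>> step_arm(
  deltas=[
    [0, 0, 0, 1, 1.5, 0, 10],
    [0, 0, 0, 1.6, 2.4, 5, 10],
    [0, 0, 0, 1.6, 2.4, 12, 10],
    [0, 0, 0, 1.6, 2.4, 20, 10],
    [0, 0, 0, 1.6, 2.4, 27, 10],
    [0, 0, 0, 1.6, 2.4, 33, 10],
    [0, 0, 0, 1.6, 2.4, 33, 10],
    [0, 0, 0, 1.6, 2.4, 33, 10],
  ],
)

```text
time: 8.45
position: [0.5686, 0.1223, 0.1357]
tool_rot: [0.427, 3.112, 0.0]
ft_force: [0.6, -0.6, -0.4]
grip_width: 0.267
```

```bash
python3 - <<'E'
from h import *
s=ctrl.get_state();print(s["position"],s["ft_force"])
q=optics.get_image("side")[:,:,::-1];cv2.imwrite("pics/s7r.png",q)
g=cv2.cvtColor(q,cv2.COLOR_BGR2GRAY)
for r in (229,231,233,235,243,244,245,246,256): print(r,g[r,264:300])
x,y,z=s["position"];b=z-.02
R=(0,0,255);G=(0,255,0)
c=(x+.0024,y-.0007)
overlay(q,(208,268,255,310),10,[(*c,b,.034,R),(*c,b+.017,.034,R),(*c,b+.044,.0125,R),(.5708,.12,.091,.037,G),(.5708,.12,.091,.027,G)],"pics/o7.png")
print(proj("side",[[*c,b+.008],[.5708,.12,.1],[.5708,.12,.075]]))
E
```

```text
[0.56859195 0.12230729 0.13574578] [ 0.55739348 -0.6079652  -0.41034049]
229 [238 238 237 238 238 238 236 208  98   5  10   4  22   9  14  45  91 111
 109 106  89  47  20  20  21  84 122 128 129 127 129 126 126 126 127 125]
231 [237 237 237 238 238 205 103  29  18  14  13  16   3  17  12  44  89 113
 110 108  94  57  16  23  25  26  28  32  79 119 122 125 129 126 125 127]
233 [237 240 242 220 109  27  27  32  23  21  16  21  14  13  14  35  87 114
 117 123 128 113  50  33  28  28  32  31  29  93 199 238 237 238 237 217]
235 [244 244 243 209  21  26  32  31  31  33  32  28  29  21  18  46  65  52
  32  29  30  31  31  29  32  30  28  24  18  51 182 239 238 238 238 237]
243 [140 141 139 122 111 118  90  38  22  16  15  20  14  20  13  20  13  18
  21  19   8  12  19  27  26  23  22 131 216 237 238 237 238 237 237 238]
244 [136 130 131 123 109 109  98  53  18  16  22  22  26  27  21  20  21  23
  36  39  32  37  26  13  20  20  11  98 180 228 237 238 238 238 238 239]
245 [133 118 120 122 116 108 102  56  20  12  13  12  21  22  20  24  24  28
  20  23  19  19  19  19  17   7  19  64 129 180 221 236 237 239 238 238]
246 [105 117 116 116 124 144 133  66  16  17  16   8  18  18  18  14  21  19
  15   7  12  19  18  15  14  15  14  60 126 163 176 221 239 239 239 239]
256 [149 193 225 188  71  74  74  73  76  78  77  77  79  79  80  79  79  77
  79  76  78  79  77  79  77  77  75  74  74  73  71  94 201 244 243 244]
[[280.30518691 236.02408688]
 [281.14138759 244.40844162]
 [281.59548548 253.34466843]]
```

View pics/o7.png

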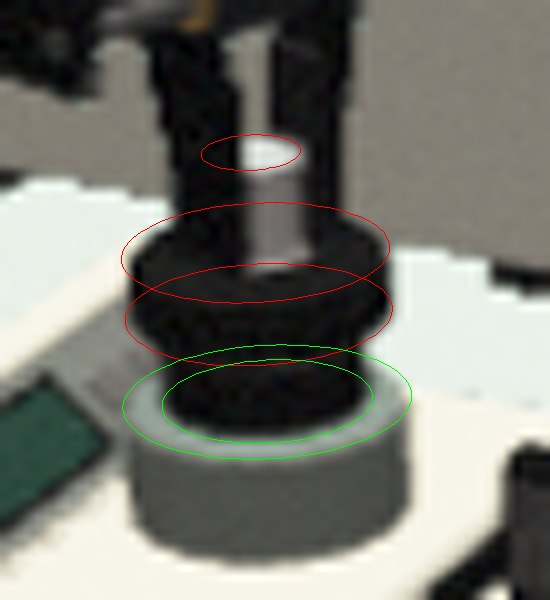

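```bash
python3 - <<'E'
from h import *
for i in range(3):
    optics.get_image("top");s=ctrl.get_state();print(s["position"],s["tool_rot"])
E
```

```text
[0.56866972 0.12238415 0.13592883] [4.27023502e-01 3.11178675e+00 5.77113075e-04]
[0.56864367 0.12236768 0.13590098] [4.27079336e-01 3.11181988e+00 5.63088896e-04]
[0.56861039 0.12238314 0.13588366] [4.27117512e-01 3.11186233e+00 5.80916031e-04]
```

>>> step_arm(
  deltas=[
    [0, 0, 0, -0.5, -1.4, 0, 10],
    [0, 0, 0, -0.5, -1.4, 3, 10],
    [0, 0, 0, -0.5, -1.4, 6, 10],
    [0, 0, 0, -0.5, -1.4, 9, 10],
    [0, 0, 0, -0.5, -1.4, 12, 10],
    [0, 0, 0, -0.5, -1.4, 14, 10],
    [0, 0, 0, -0.5, -1.4, 15, 10],
    [0, 0, 0, -0.5, -1.4, 15, 10],
  ],
)

```text
time: 9.65
position: [0.5685, 0.1208, 0.1205]
tool_rot: [0.427, 3.112, -0.0]
ft_force: [0.3, -0.1, -0.5]
grip_width: 0.267
```

```bash
python3 - <<'E'
from h import *
s=ctrl.get_state();print(s["position"],s["ft_force"],s["torque"])
q=optics.get_image("side")[:,:,::-1];cv2.imwrite("pics/s8r.png",q)
x,y,z=s["position"];b=z-.02
R=(0,0,255);G=(0,255,0)
overlay(q,(208,268,255,310),10,[(.5708,.12,.1,.034,R),(.5708,.12,.117,.034,R)],"pics/o8.png")
E
```

```text
[0.56851659 0.12079246 0.12052128] [ 0.33535475 -0.11974473 -0.48787547] [-0.05628378 -0.0515454   0.04291434]
```

View pics/o8.png

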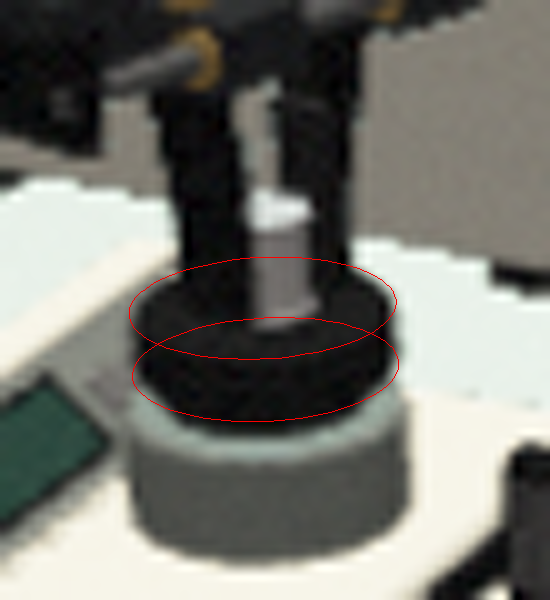

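>>> step_arm(
  deltas=[
    [0, 0, 0, 0, 0, 0.5, 10],
    [0, 0, 0, 0, 0, 1, 10],
    [0, 0, 0, 0, 0, 1.5, 10],
    [0, 0, 0, 0, 0, 2, 10],
    [0, 0, 0, 0, 0, 2, 10],
    [0, 0, 0, 0, 0, 2, 10],
    [0, 0, 0, 0, 0, 2, 10],
    [0, 0, 0, 0, 0, 2, 10],
  ],
)

```text
time: 10.7
position: [0.5689, 0.1209, 0.1195]
tool_rot: [0.427, 3.112, 0.001]
ft_force: [-1.9, 0.5, 5.7]
grip_width: 0.259
```

>>> step_arm(
  deltas=[
    [0, 0, 0, 0, 0, 0, 30],
    [0, 0, 0, 0, 0, 0, 40],
    [0, 0, 0, 0, 0, 0, 50],
    [0, 0, 0, 0, 0, 0, 50],
    [0, 0, 0, 0, 0, 0, 50],
    [0, 0, 0, 0, 0, -15, 50],
    [0, 0, 0, 0, 0, -40, 50],
    [0, 0, 0, 0, 0, -80, 50],
  ],
)

```text
time: 11.7
position: [0.5679, 0.1207, 0.1994]
tool_rot: [-0.427, -3.111, 0.001]
ft_force: [0.9, 0.6, -0.0]
grip_width: 0.575
```

```bash
python3 - <<'E'
from h import *
s=ctrl.get_state();print(s["position"],s["ft_force"],s["grip_width"])
q=optics.get_image("side")[:,:,::-1];cv2.imwrite("pics/s9r.png",q)
R=(0,0,255);G=(0,255,0)
overlay(q,(208,268,255,310),10,[(.5708,.12,.1,.034,R),(.5708,.12,.117,.034,R),(.5708,.12,.144,.0125,R)],"pics/o9.png")
g=cv2.cvtColor(q,cv2.COLOR_BGR2GRAY)
for r in (237,239,241,243,245,256,258): print(r,g[r,264:300])
print(proj("side",[[.5708,.12,.108],[.5708,.12,.075]]))
# handle
cv2.imwrite("pics/h9.png",cv2.resize(q[240:300,285:360],None,fx=9,fy=9,interpolation=cv2.INTER_CUBIC))
E
```

```text
[0.56788607 0.12069717 0.19938838] [ 0.86905616  0.61517652 -0.00791108] 0.5746533540845041
237 [242 232 203 159 132 111  61  29  29  28  27  28  55  95 112 110 109 112
 112 110 108 104  79  31  34  34  31  31  30  91 198 237 238 237 238 238]
239 [167 138 138 128  84  25  27  26  31  25  33  32 103 142 130 121 115 117
 119 126 134 122  73  28  30  24  27  31  28  26 136 221 239 239 239 238]
241 [136 136 140 118  67  25  29  30  29  27  32  32  31  32  33  29  32  28
  31  30  32  29  26  28  36  29  31  22  25  22 135 219 238 238 239 238]
243 [137 136 137 119  63  14  17  18  25  27  24  25  32  26  28  32  30  31
  29  31  33  27  27  25  18  18  12  19   6   9  97 199 238 237 238 239]
245 [132 118 118 121  96  21  19  16  21  16  15  16  17  18  18  20  13  15
  19  15  17   8  18  18  17  18  15   2  10  28 173 238 237 238 238 239]
256 [152 192 225 187  74  76  77  76  80  76  82  76  80  82  78  81  80  76
  80  78  79  77  76  77  79  78  76  72  73  75  73  96 201 244 244 244]
258 [225 232 244 216 107  75  77  76  77  79  79  79  79  79  80  79  78  80
  78  78  80  78  78  76  77  76  78  76  73  70  70 105 207 244 244 244]
[[280.9949185  241.5260653 ]
 [281.59548548 253.34466843]]
```

View pics/o9.png

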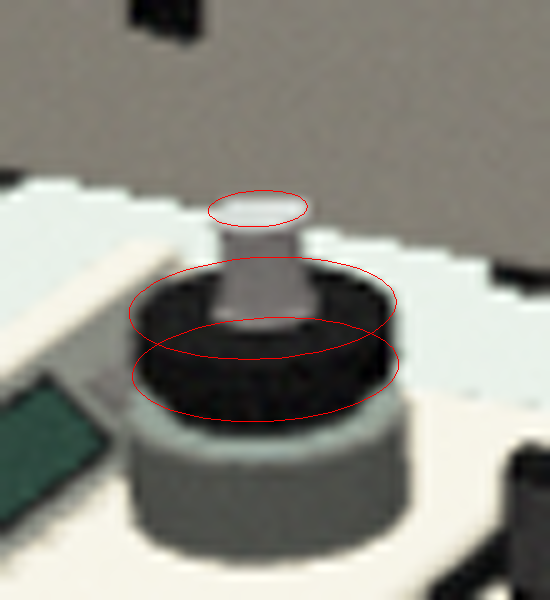

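View pics/h9.png

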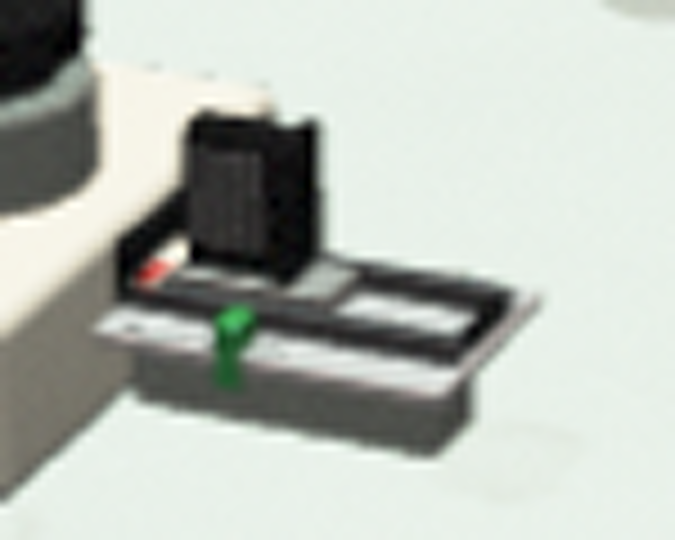

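```bash
cat > m.py <<'E'
from h import *
def lum(yaw,rim=(.5707,.12)):
    c,s=np.cos(yaw),np.sin(yaw);R=np.array([[c,-s,0],[s,c,0],[0,0,1]])
    o=np.array([rim[0],rim[1],0])-R@np.array([-.024,0,0])
    return lambda P: (R@np.atleast_2d(P).T).T+o
def model(h,yaw,n,img,box,f,name):
    L=lum(yaw);r0,r1,k0,k1=box
    im=cv2.resize(img[r0:r1,k0:k1],None,fx=f,fy=f,interpolation=cv2.INTER_CUBIC)
    def pl(P,c):
        cv2.polylines(im,[((proj(n,L(P))-[k0,r0]+.5)*f-.5).astype(np.int32)],True,c,1)
    def rect(x0,x1,y0,y1,z,c): pl([(x0,y0,z),(x1,y0,z),(x1,y1,z),(x0,y1,z)],c)
    R=(0,0,255)
    rect(-.186,-.08,-.036,.036,.036,(255,0,0))
    rect(-.080,.066,-.09,.09,.060,(255,0,0))
    for z in(.089,.045):
        rect(h-.015,h+.015,-.007,.007,z,R);rect(h-.022,h-.015,-.013,.013,z,(0,200,255))
    rect(h+.017,h+.019,.007,.02,.046,(255,0,255))
    cv2.imwrite(name,im)
E
python3 - <<'E'
from m import *
t=cv2.imread("pics/top0.png");s=cv2.imread("pics/s9r.png")
model(-.107,.061,"top",t,(172,297,228,338),6,"pics/mt.png")
model(-.107,.061,"side",s,(230,300,260,360),8,"pics/ms.png")
E
```

```text
(no output)
```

View pics/mt.png

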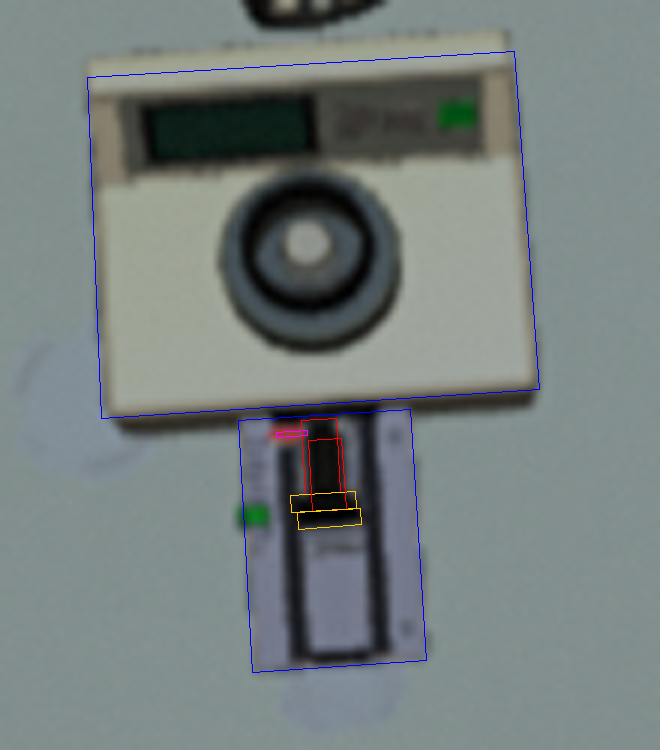

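View pics/ms.png

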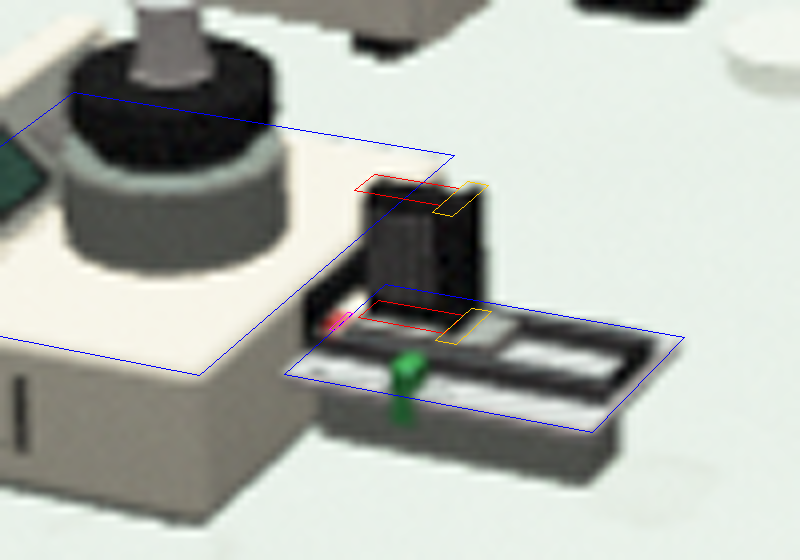

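```bash
python3 - <<'E'
from m import *
p=lum(.061)([(-.107,0,.052)])[0];print(p,tool([p[0],p[1],.199]),tool(p), ctrl.get_state()["time"])
E
```

```text
[0.48785437 0.11494014 0.052     ] [ 78.7 -28.7   6.5] [ 79.8 -29.4 153.5] 11.75
```

>>> step_arm(
  deltas=[
    [0, 0, -5, 20, -7, 0, 50],
    [0, 0, -10, 40, -15, 0, 50],
    [0, 0, -15, 60, -22, 0, 50],
    [0, 0, -19, 78.7, -28.7, 0, 50],
    [0, 0, -19, 78.7, -28.7, 30, 50],
    [0, 0, -19, 78.7, -28.7, 60, 50],
    [0, 0, -19, 78.7, -28.7, 80, 50],
    [0, 0, -19, 78.7, -28.7, 80, 50],
  ],
)

```text
time: 12.75
position: [0.4843, 0.114, 0.1181]
tool_rot: [0.092, -3.138, 0.001]
ft_force: [-0.6, -0.3, -0.3]
grip_width: 0.577
```

```bash
python3 - <<'E'
from m import *
q=optics.get_image("side")[:,:,::-1];t=optics.get_image("top")[:,:,::-1]
s=ctrl.get_state();print(s["position"],s["tool_rot"],s["ft_force"])
R=Ro.from_rotvec(s["tool_rot"]).as_matrix();print(np.degrees(np.arctan2(R[1,1],R[0,1])))
p=lum(.061)([(-.107,0,.052)])[0];print(tool(p))
cv2.imwrite("pics/t10.png",cv2.resize(t[170:300,228:338],None,fx=4.6,fy=4.6,interpolation=cv2.INTER_CUBIC))
cv2.imwrite("pics/s10.png",cv2.resize(q[220:310,260:360],None,fx=6,fy=6,interpolation=cv2.INTER_CUBIC))
E
```

```text
[0.48575339 0.11454531 0.1197997 ] [-9.21120854e-02  3.13863522e+00  9.09921671e-04] [0.10200772 0.52943465 0.42585443]
93.36207157989155
[-2.   0.2 67.8]
```

View pics/t10.png

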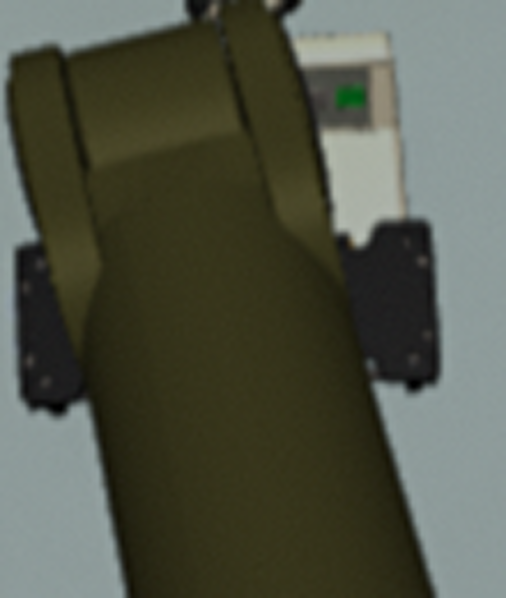

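View pics/s10.png

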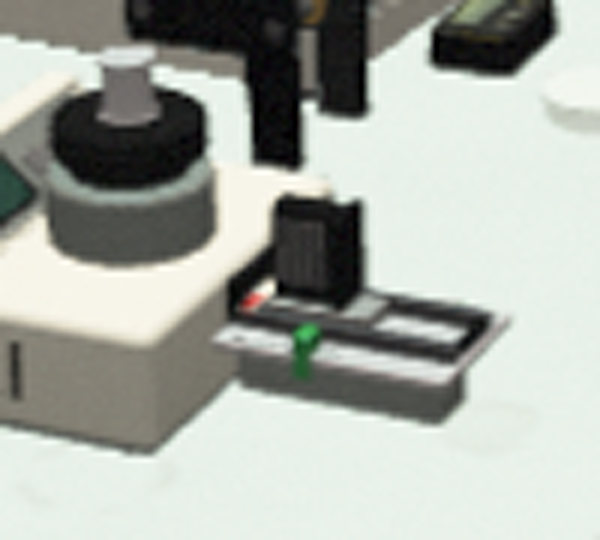

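>>> step_arm(
  deltas=[
    [0, 0, 0, -1, 0, 15, 50],
    [0, 0, 0, -1, 0, 30, 50],
    [0, 0, 0, -1, 0, 45, 50],
    [0, 0, 0, -1, 0, 56, 50],
    [0, 0, 0, -1, 0, 64, 50],
    [0, 0, 0, -1, 0, 66, 50],
    [0, 0, 0, -1, 0, 66, 50],
    [0, 0, 0, -1, 0, 66, 50],
  ],
)

```text
time: 13.85
position: [0.4864, 0.1146, 0.053]
tool_rot: [-0.092, 3.139, 0.001]
ft_force: [-0.7, -0.5, 1.1]
grip_width: 0.573
```

```bash
python3 - <<'E'
from m import *
q=optics.get_image("side")[:,:,::-1]
s=ctrl.get_state();print(s["position"],s["tool_rot"],s["ft_force"])
p=lum(.061)([(-.107,0,.052)])[0];print(tool(p))
cv2.imwrite("pics/s11.png",cv2.resize(q[220:310,260:360],None,fx=6,fy=6,interpolation=cv2.INTER_CUBIC))
E
```

```text
[0.48640516 0.11459007 0.0530401 ] [-9.23390997e-02  3.13924660e+00  7.18150196e-04] [-0.26637486 -0.2889015  -0.17401075]
[-1.5  0.3  1. ]
```

View pics/s11.png

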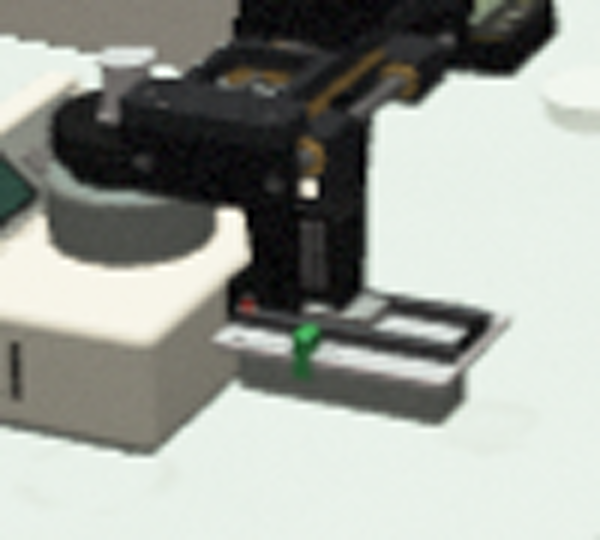

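>>> step_arm(
  deltas=[
    [0, 0, 0, 0, 0, 0, 5],
    [0, 0, 0, 0, 0, 0, 5],
    [0, 0, 0, 0, 0, 0, 5],
    [0, 0, 0, 0, 0, 0, 5],
    [0, 0, 0, 0, 0, 0, 5],
    [0, 0, 0, 0, 0, 0, 5],
    [0, 0, 0, 0, 0, 0, 5],
    [0, 0, 0, 0, 0, 0, 5],
  ],
  newtons=45,
)

```text
time: 14.9
position: [0.486, 0.1139, 0.0525]
tool_rot: [0.092, -3.14, 0.001]
ft_force: [-0.7, -3.3, 1.2]
grip_width: 0.155
```

```bash
python3 - <<'E'
from m import *
q=optics.get_image("side")[:,:,::-1]
s=ctrl.get_state();print(s["position"],s["grip_width"]*87,s["ft_force"])
cv2.imwrite("pics/s12.png",cv2.resize(q[220:310,260:360],None,fx=6,fy=6,interpolation=cv2.INTER_CUBIC))
cv2.imwrite("pics/s12r.png",q)
E
```

```text
[0.48599116 0.11391369 0.05254615] 13.339200679724513 [-0.47090056 -2.43015545  1.45585432]
```

View pics/s12.png

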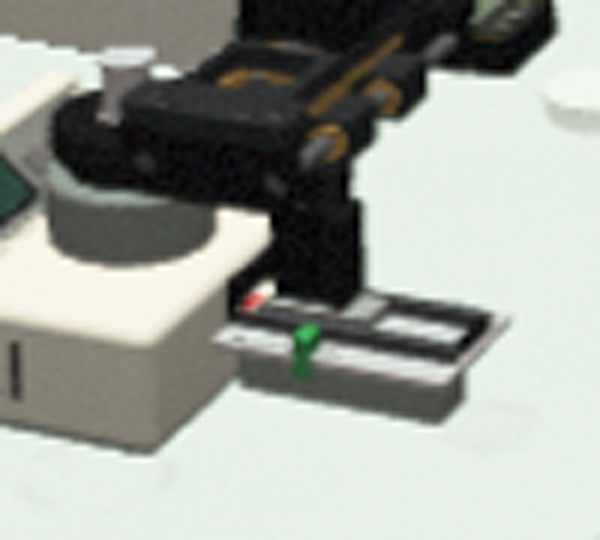

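```bash
python3 - <<'E'
from m import *
L=lum(.061);o=L([0,0,0])[0];c,s=np.cos(.061),np.sin(.061)
def inv(P): d=np.asarray(P)-o; return 1000*np.array([c*d[0]+s*d[1],-s*d[0]+c*d[1],d[2]])
H=lambda u,v:(285+(u+.5)/9-.5,240+(v+.5)/9-.5)
for z in(.043,.046,.050):
    print(z,"green",inv(onz("top",c1(203,413),z)),inv(onz("side",H(238,320),z)),"red",inv(onz("top",c1(229,348),z)),inv(onz("side",H(153,272),z)))
print(inv(tri(c1(203,413),H(238,320))),inv(tri(c1(229,348),H(153,272))))
for d in(20,28,33): print(d, tool(ctrl.get_state()["position"]+np.array([-c,-s,0])*d/1000))
E
```

```text
0.043 green [-122.0477419    31.34550137   43.        ] [-120.39110276   27.40529083   43.        ] red [-88.78030723  16.07803665  43.        ] [-84.57753749   8.6626541   43.        ]
0.046 green [-122.52530397   31.11691997   46.        ] [-123.17326205   32.93768394   46.        ] red [-89.35010975  15.89178727  46.        ] [-87.52082887  14.27937392  46.        ]
0.05 green [-123.1620534    30.81214476   50.        ] [-126.88280777   40.31420808   50.        ] red [-90.10984644  15.64345476  50.        ] [-91.44521738  21.76833368  50.        ]
[-122.33022663   31.20668241   45.06195175] [-88.87171099  16.09753738  46.97152725]
20 [20. -0.  0.]
28 [28.  -0.1  0. ]
33 [33.  -0.1  0. ]
```

>>> step_arm(
  deltas=[
    [0, 0, 0, 3, 0, 0, 5],
    [0, 0, 0, 7, 0, 0, 5],
    [0, 0, 0, 11, 0, 0, 5],
    [0, 0, 0, 15, 0, 0, 5],
    [0, 0, 0, 19, 0, 0, 5],
    [0, 0, 0, 23, 0, 0, 5],
    [0, 0, 0, 26, 0, 0, 5],
    [0, 0, 0, 26, 0, 0, 5],
  ],
)

```text
time: 15.95
position: [0.4622, 0.1123, 0.0526]
tool_rot: [-0.092, 3.135, -0.001]
ft_force: [8.2, -3.2, -7.7]
grip_width: 0.158
```

```bash
python3 - <<'E'
from m import *
q=optics.get_image("side")[:,:,::-1]
s=ctrl.get_state();print(s["position"],s["grip_width"]*87,s["ft_force"],s["tool_rot"])
cv2.imwrite("pics/s13.png",cv2.resize(q[220:310,260:360],None,fx=7,fy=6,interpolation=cv2.INTER_CUBIC))
cv2.imwrite("pics/s13b.png",cv2.resize(q[260:300,290:350],None,fx=12,fy=12,interpolation=cv2.INTER_CUBIC))
E
```

```text
[0.46224388 0.11237909 0.05259871] 13.72306349385455 [ 7.05509692 -3.34665129 -6.71322032] [-9.16973019e-02  3.13519013e+00 -6.39067145e-04]
```

View pics/s13.png

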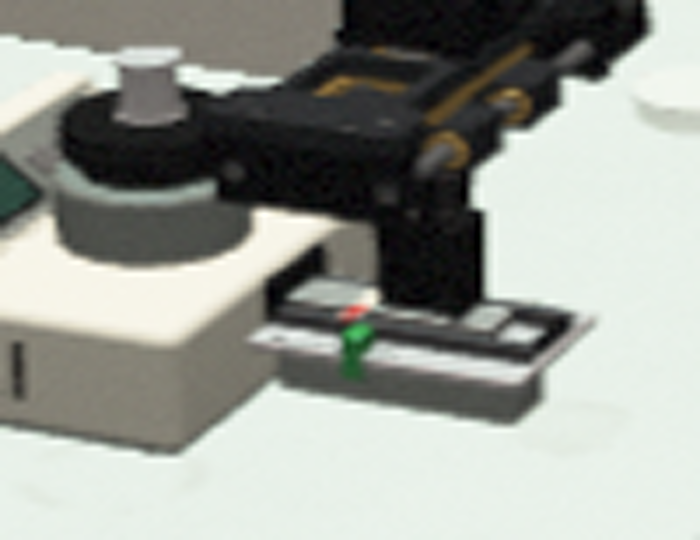

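View pics/s13b.png

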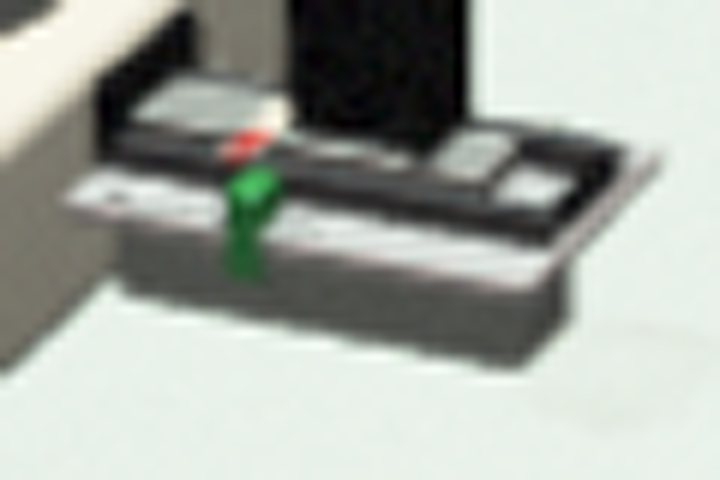

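```bash
python3 - <<'E'
from m import *
o=lum(.061)([0,0,0])[0];c,s=np.cos(.061),np.sin(.061)
def inv(P): d=np.asarray(P)-o; return 1000*np.array([c*d[0]+s*d[1],-s*d[0]+c*d[1],d[2]])
H=lambda u,v:(290+(u+.5)/12-.5,260+(v+.5)/12-.5)
for n,p in(("red",(246,146)),("greenTop",(255,185)),("gR",(278,185)),("gL",(230,187))):
  for z in(.045,.047): print(n,z,inv(onz("side",H(*p),z)).round(1))
E
```

```text
red 0.045 [-111.4   14.4   45. ]
red 0.047 [-113.3   18.1   47. ]
greenTop 0.045 [-121.4   30.5   45. ]
greenTop 0.047 [-123.2   34.2   47. ]
gR 0.045 [-125.8   28.7   45. ]
gR 0.047 [-127.6   32.4   47. ]
gL 0.045 [-117.    33.3   45. ]
gL 0.047 [-118.9   37.    47. ]
```

>>> step_arm(
  deltas=[
    [0, 0, 0, 3, 0, 0, 5],
    [0, 0, 0, 6, 0, 0, 5],
    [0, 0, 0, 8, 0, 0, 5],
    [0, 0, 0, 10, 0, 0, 5],
    [0, 0, 0, 10, 0, 0, 5],
    [0, 0, 0, 10, 0, 0, 5],
    [0, 0, 0, 10, 0, 0, 5],
    [0, 0, 0, 10, 0, 0, 5],
  ],
)

```text
time: 17.0
position: [0.4528, 0.1118, 0.0526]
tool_rot: [-0.092, 3.134, -0.001]
ft_force: [8.8, -3.5, -8.4]
grip_width: 0.153
```

```bash
python3 - <<'E'
from m import *
q=optics.get_image("side")[:,:,::-1];t=optics.get_image("top")[:,:,::-1]
s=ctrl.get_state();print(s["position"],s["grip_width"]*87,s["ft_force"],s["tool_rot"])
cv2.imwrite("pics/t14.png",cv2.resize(t[172:297,228:338],None,fx=4.8,fy=4.8,interpolation=cv2.INTER_CUBIC))
cv2.imwrite("pics/s14.png",cv2.resize(q[220:310,260:360],None,fx=7,fy=6,interpolation=cv2.INTER_CUBIC))
im=cv2.resize(q[260:300,290:350],None,fx=12,fy=12,interpolation=cv2.INTER_CUBIC)
L=lum(.061)
for x,c in((-.122,(255,0,255)),(-.118,(255,200,0)),(-.126,(255,200,0))):
    uv=((proj("side",L([(x,.008,.0455),(x,.036,.0455)]))-[290,260]+.5)*12-.5).astype(int)
    cv2.line(im,tuple(map(int,uv[0])),tuple(map(int,uv[1])),c,1)
cv2.imwrite("pics/s14b.png",im)
E
```

```text
[0.45275392 0.1117408  0.05259791] 13.854252239476645 [ 9.67731785 -3.37781636 -7.8097628 ] [-9.14477725e-02  3.13437821e+00 -7.00216571e-04]
```

View pics/s14.png

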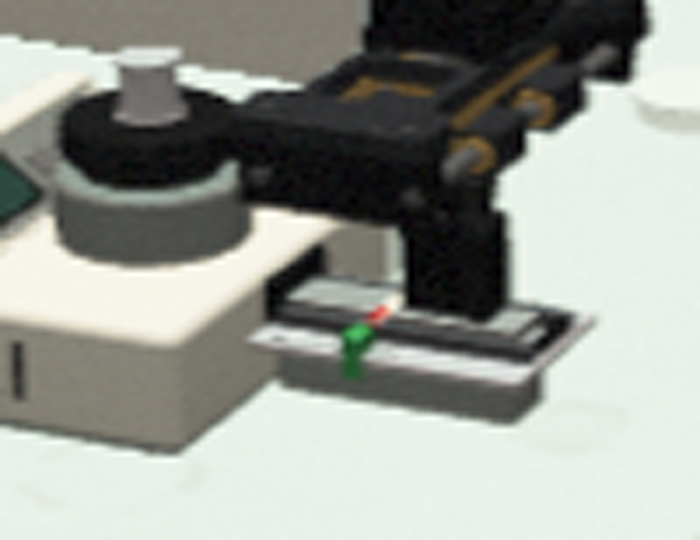

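View pics/s14b.png

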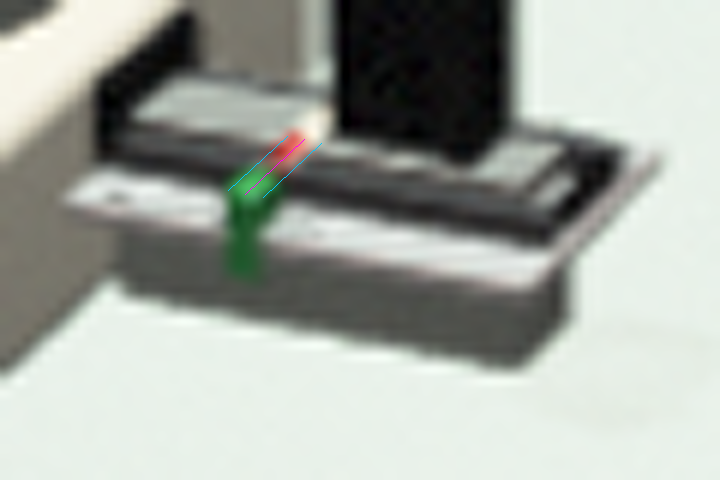

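View pics/t14.png

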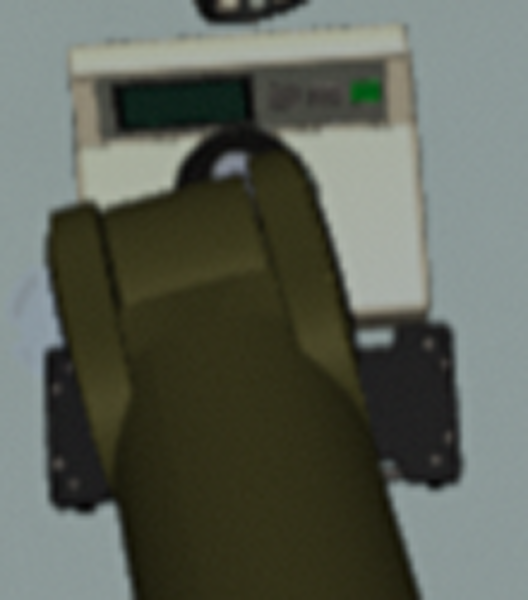

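>>> step_arm(
  deltas=[
    [0, 0, 0, 0, 0, 0, 5],
    [0, 0, 0, 0, 0, 0, 5],
    [0, 0, 0, 0, 0, 0, 5],
    [0, 0, 0, 0, 0, 0, 5],
    [0, 0, 0, 0, 0, 0, 5],
    [0, 0, 0, 0, 0, 0, 5],
    [0, 0, 0, 0, 0, 0, 5],
    [0, 0, 0, 0, 0, 0, 5],
  ],
)

```text
time: 18.1
position: [0.4527, 0.1118, 0.0526]
tool_rot: [-0.092, 3.134, -0.001]
ft_force: [8.6, -3.0, -8.5]
grip_width: 0.157
```

```bash
python3 - <<'E'
from m import *
q=optics.get_image("side")[:,:,::-1];t=optics.get_image("top")[:,:,::-1]
s=ctrl.get_state();print(s["position"],s["grip_width"]*87,s["ft_force"])
im=cv2.resize(q[225:300,260:350],None,fx=8,fy=8,interpolation=cv2.INTER_CUBIC);cv2.imwrite("pics/s15.png",im)
g=cv2.cvtColor(q,cv2.COLOR_BGR2GRAY)
for r in (237,239,241,243): print(r,g[r,264:300])
E
```

```text
[0.45274838 0.11178329 0.05260471] 13.417789839748405 [ 7.95455913 -2.74026105 -7.79368002]
237 [242 232 203 158 134 113  62  25  32  28  32  31  56  94 115 110 110 112
 110 109 108 105  78  28  29  30  33  29  29  67  74  51  51  64  66  53]
239 [167 137 140 125  85  29  26  33  31  28  32  29 105 142 125 120 116 117
 120 125 136 124  76  32  31  30  34  33  30  34  37  42  43  52  50  51]
241 [138 137 136 116  62  27  31  27  30  34  28  29  32  32  33  26  34  27
  31  30  32  28  29  33  32  27  32  23  24  26  26  27  19  26  26  26]
243 [137 138 138 117  63  12  12  21  23  30  25  25  32  32  33  27  29  28
  30  33  28  25  27  22  22  15  13  12  15  15  17  17  25  24  22  23]
```

View pics/s15.png

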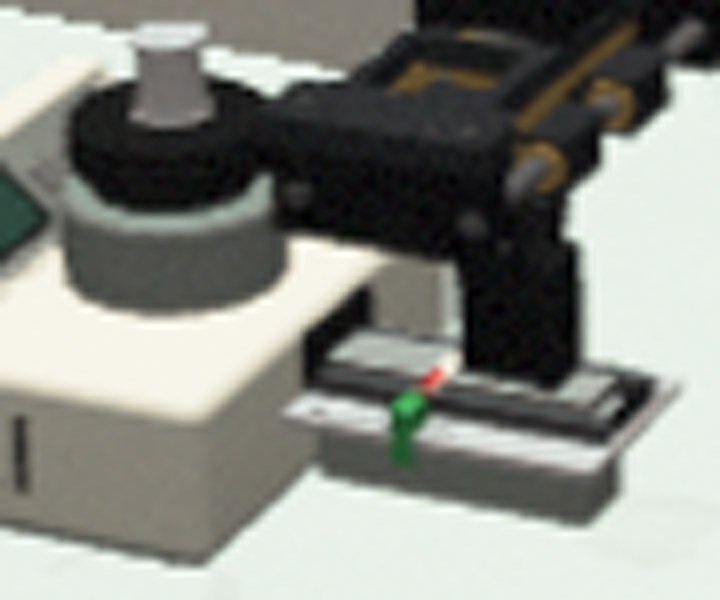

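The cap's edges are where they were before the pull. The pointer lines up with the clip and everything is holding still.

```bash
python3 -c "
from bench import ctrl
print(ctrl.close_job())"
```

```text
the job is handed in; nothing more can be done
None
```

I set the largest black cap over the well's rim, let go of it, then pulled the shutter slide out to the green clip. I handed the job in at about 18 s of the 51 s, with the handle still gripped at the 45 N I commanded. No verdict was reported.

**Cap:** It touched down at the expected height, with about 6 N of contact force. After release, the side picture showed it level and centred on the collar, and its edges had not moved after the pull.

**Slide:** The pointer's red line lay on the clip's centre line in the side picture, judged to about 1–2 mm. I estimated about 33 mm of travel from both cameras before pulling, and the tool moved about 33 mm. The pull force was 8–9.7 N, as the spring should give there, and the pose stayed put over the last second.

**Checks with limits:**
- **Top view at the end:** The arm hid the pointer and clip, so the final alignment rests on the side camera.
- **Early side readings:** My first hand-read side-camera positions were about 9 mm off the top view. Overlaying the known shapes on both pictures brought them into agreement.
- **Items to leave alone:** I never moved near the bottle, and the tool passed only above the area of the dishes and timer. I did not re-measure any of them at the end.

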